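# Hook the bag sealer's return spring onto its anchor post with a spring puller

## Robot

A 7-joint arm with a two-finger parallel gripper is mounted at the origin on the work surface. World frame = base frame: x ahead of the robot, y to its left, z up, the work surface at z = 0. Lengths are in m, angles in rad, forces in N, time in s.
With the tool pointing down it reaches from about 0.35 to 0.775 m from the base axis. Payload 3.1 kg.
Tool frame: the origin (TCP) lies at the very end of the fingers, on their centre line; the grasp point (between the pads) lies 19 mm behind it; x points along the fingers, z is the direction in which the jaws open and shut, and the axes are right-handed (so a half turn about x gives the same grasp; the last joint's range is limited). The gripper opens to 85 mm and grips with 20 to 120 N. Pads are 22 mm wide; open, the fingers measure 114 mm over their backs; the gripper's body (76 mm by 85 mm) begins 54 mm behind the grasp point. The pads swing forward as they close: fully open they stand 13 mm farther back than shut.
Start: joints at [1.17, 0.311, 0.014, 1.512, -0.004, 1.319, -0.027], TCP at [0.193, -0.515, 0.231] pointing down, gripper open.
Joint ranges: [-2.7, 2.7], [-0.3, 1.91], [-1.27, 1.3], [0.12, 2.57], [-1.44, 4.58], [0.2, 2.03], [-3.05, 3.05]. Speed limits (rad/s): [2.79, 2.79, 3.14, 3.14, 3.14, 3.14, 3.14].

## Interface

Orientations are given as a unit quaternion [x, y, z, w].
In Python, from plant import bot gives the robot as it stands. The module is installed in compiled form; this text tells all that it offers.
- The arm moves only by the tool drive_tool, never from a script. Its argument "commands" is one flat list of numbers, 7 for each row, row after row: the closure, from 0 (fully open) to 1 (shut), then the shift along the tool's x, y, z in cm, then the turn, a rotation vector about the tool's x, y, z in units of 10 degrees (1.0 is 10 degrees). A call has 1 to 20 rows; each row is the pose to reach, as a shift and turn from the pose measured when the call began, along the tool's axes at that moment; what a row does not reach only later rows make up. A row lasts 1/8 s, in which the tool goes at most 62.5 mm and 10.7 degrees, less where a joint would pass 70% of its speed; a pose out of reach is approached as far as the arm can. A call with a gripper value outside its range is refused whole. The fingers move at their own pace and stop on an object; "grip_force" is the grip in N (left out, the last holds). Time passes only in rows, so rows that repeat a pose let the fingers close. It gives the time, the measured TCP pose, the force and the opening at its end, in the units of the state.
- bot.get_obs(): the state, without advancing time (a new reading comes with each control period).
- bot.snapshot(name): name is "scene" or "top" or "wrist"; returns the picture (384x512x3 uint8, blue, green, red); there is no depth.
- bot.camera_model(name): a dict with "fovy" (degrees; the focal length in pixels is half the picture's height over the tangent of half this angle, whatever the lens; pixels are square), "cx", "cy" (the principal point, pixels), "cam_to_world" (4x4, takes a point from camera to world coordinates); the wrist camera has in their place "hand_eye" (4x4, takes a point from camera to tool coordinates, whose origin is the TCP and whose axes are the tool frame's). Camera axes: x right, y down, z forward; pixel columns grow to the right and rows downward; lengths in m; the calibration is good to about 2 mm. A picture is of the moment at which its call begins: read the wrist's pose just before it. camera_model takes no time and is no camera call.
- bot.close_job(): hands the job in, once; it reports no verdict.
The state is a dict: "clock": time; "q": joint angles; "qvel": joint speeds; "joint_efforts": joint torques, N m; "position": TCP position; "ee_rot": TCP orientation; "contact_force": force on the tool from outside, world axes, zero at the start; "ft_torque": the same for the moment, N m; "finger_gap": opening from 0.0 (shut) to 1.0 (fully open).
Only numpy, scipy, OpenCV 4.12 (cv2) and the standard library are available. Lean on these libraries where they do the work, as an engineer would, in place of code of your own. Each camera call takes 0.05 s, during which the arm holds its last target. There are 200 camera calls.

## Task

The return spring of the food stall's bag sealer has come off: take the spring puller from its wooden stand and with it stretch the spring just far enough to bring its hook round the anchor post, then ease it back gently, never letting it snap, until the post alone holds it. Do not over-stretch the spring, force the hook against the post or touch the spring with anything but the puller. Then put the puller back upright in its stand and leave everything else where it is.

Things in the scene. Friction and masses are not known exactly. Their poses are not given: they have to be found in the camera images.
- sealer: Bag sealer, fixed: dark steel deck 270 mm long (x) by 130 mm (y -50 to +80), top at 30 mm; grey housing 60 mm high (bar on it to 74) at y -130 to -55. Origin at table level. The anchor post, upright, 10 mm thick, 16 mm head at 62 to 68 mm height, is bolted to a bright slotted pad anywhere within 6 mm in x and 13 mm in y of x = 62, y = 0 mm: its exact place is not measured; find it by feel or eye.
- spring_pivot (a point): Axis of the upright pin (head 20 mm wide, top at 70 mm) that holds the spring's near end, at the spring's height, 58 mm above the table; at x = -90 mm, y = 0 of the sealer, 146 to 158 mm from the anchor post along the deck's +x. Does not move.
- hook: The spring's free end, of 5 mm steel wire, flat in the level plane at 58 mm; it cannot rise or dip. x points from the pivot outward; origin = hook_seat. A J hook, mouth towards the pivot: long leg (shank) on the +y side (wire centre y = 9 mm, straight from x = -36 to 0), bend at x = 7.5 mm, short leg on the -y side, its metal ending at x = -10.5 mm. 13 mm between the legs.
- hook_seat (a point): Point in the hook that lies on the post's axis when the hook is fully seated; moves with the hook; 122 mm from the pivot while the spring is free. For the short leg to pass beyond the post it must lie 16 mm or more farther out than when seated. Sideways play of the seated hook on the 10 mm post: 1.5 mm each way.
- pull_eye (a point): Centre of the pull eye at the hook's outer end, 17 mm beyond hook_seat; eye hole 14 mm across, wire 5 mm thick, outer diameter 24 mm. The puller's pin goes in here from above.
- swing (a joint): Swing of the spring about its pivot, rad, level: 0 = along the deck's x, positive = towards its +y side. Seated: -0.09 to 0.09. Starts slack at 0.25 to 0.5; stops at -0.2 and 0.65; stays where left. The stretched hook comes to the post from the +y side, short leg first beyond the post, until the shank touches the post; then it is eased back.
- stretch (a joint): Stretch of the spring, m: 0 = free (start), 0.024 to 0.037 when seated on the post, at least 0.016 more than that (0.053 is always enough) for the short leg to pass beyond the post, over 0.062 = over-stretched. Pulls with about 220 N/m x (stretch + 0.006): 8 N seated, 13.5 N at 0.055. Pushing the hook sideways on the post with more than about 8 N meanwhile is too rough.
- puller: Spring puller, about 140 g: a straight steel pin 7 mm thick, 38 mm long, round end down; a round collar 28 mm wide, 38 to 42 mm above the tip; a square dark wooden handle 24 x 24 mm from 42 to 108 mm above the tip (faces look along its x and y). Origin at the pin's tip; z points up the handle.
- stand: Wooden block 70 x 70 x 55 mm with a hole 16 mm wide and 48 mm deep in the middle of its top, fixed; stands either on the left or on the right of the sealer. Origin under its centre at table level. The puller's pin stands in the hole, its collar resting on the top (pin tip 17 mm above the table).
- cup: Steel cup, 72 mm wide, 85 mm high, on the other side of the sealer than the stand. Leave it alone.
- chilli_jar: Jar 60 mm wide, 85 mm high. Leave it alone.
- shaker: Small glass shaker 40 mm wide, 75 mm high. Leave it alone.
- spoon: Spoon lying on the table. Leave it alone.
- food_box: Lidded food box 158 x 118 mm, 67 mm high. Leave it alone.
- water_bottle: Water bottle 64 mm wide, 200 mm high. Leave it alone.
- bowl: Bowl 120 mm wide, 50 mm high. Leave it alone.
Mind the look-alikes: they are no part of the job. There is more than one size of the puller; the job needs the smallest.

How it is judged:
By the outcome, as a careful person would: the job done as asked, in the order asked, and still so for the second after the job is handed in, with the robot touching nothing.
It also fails if it takes over 72 s, if anything falls off the work surface, if the arm or the gripper's body presses on something with over 40 N, if the wrist force passes 120 N, or if a joint passes its speed limit or range.

## Working session

There is one attempt and no reset: what is moved stays moved. The work goes in short steps, Python scripts to look and compute and a tool call to move; the robot and the scene stay as the last step left them, time stands still between calls to the robot, and variables do not carry over. Pictures are saved under pics/ and viewed, on a budget of 10 in all, crops included, one or two more only if the job needs it, and the job is handed in when it is done.

Besides the shell and the picture viewer there is one more tool, called after ">>>" as name(argument=value, ...) on one line, values as JSON. drive_tool: Moves the arm, as the interface text tells. Its arguments: {"type":"object","properties":{"commands":{"type":"array"},"grip_force":{"type":"number"}},"required":["commands"]}

```bash
mkdir -p pics; python3 - <<'E'
from plant import bot
import cv2,numpy as np
o=bot.get_obs()
print({k:np.round(v,3).tolist() for k,v in o.items()})
for n in("scene","top"):
    im=bot.snapshot(n);cv2.imwrite(f"pics/{n}0.png",im)
    m=bot.camera_model(n);print(n,m)
    cv2.imwrite(f"pics/{n}0b.png",cv2.resize(im,(800,600),interpolation=cv2.INTER_CUBIC))
print(bot.camera_model("wrist"))
E
```

```text
{'clock': 0.0, 'q': [1.17, 0.312, 0.014, 1.513, -0.004, 1.319, -0.027], 'qvel': [0.0, 0.001, 0.0, 0.002, 0.0, -0.002, -0.001], 'joint_efforts': [-0.0, -37.991, 0.146, -23.059, 0.012, 0.014, 0.0], 'position': [0.193, -0.514, 0.23], 'ee_rot': [0.403, 0.582, -0.402, 0.58], 'contact_force': [0.345, -0.239, -0.121], 'ft_torque': [-0.013, -0.075, -0.002], 'finger_gap': 1.0}
scene {'fovy': 57.81706943491287, 'cx': 261.2326312433409, 'cy': 189.32885290726423, 'cam_to_world': array([[-0.04822925,  0.53793232, -0.84160725,  1.40091509],
       [ 0.99873961,  0.01424852, -0.04812663,  0.07639011],
       [-0.01389722, -0.8428676 , -0.53794151,  0.6016401 ],
       [ 0.        ,  0.        ,  0.        ,  1.        ]])}
top {'fovy': 52.82056244513138, 'cx': 260.77080868495807, 'cy': 194.97148786768904, 'cam_to_world': array([[ 0.12789062, -0.96854078,  0.21347773,  0.28747521],
       [-0.99177529, -0.12378955,  0.03252576,  0.00334001],
       [-0.00507622, -0.21588168, -0.97640634,  1.23471376],
       [ 0.        ,  0.        ,  0.        ,  1.        ]])}
{'fovy': 60.900351379136026, 'cx': 261.0428628591718, 'cy': 190.06661099187176, 'hand_eye': array([[-6.13343567e-04, -3.03462037e-01,  9.52843332e-01,
        -1.43275520e-01],
       [-4.49831719e-04, -9.52843331e-01, -3.03462326e-01,
         7.73191309e-02],
       [ 9.99999711e-01, -6.14745820e-04,  4.47913477e-04,
         2.82253332e-04],
       [ 0.00000000e+00,  0.00000000e+00,  0.00000000e+00,
         1.00000000e+00]])}
```

View pics/top0b.png

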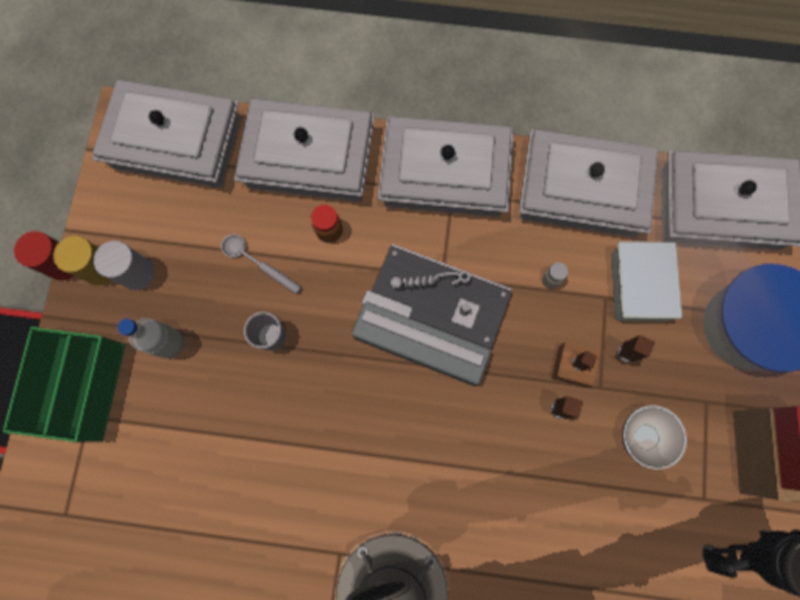

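View pics/scene0b.png

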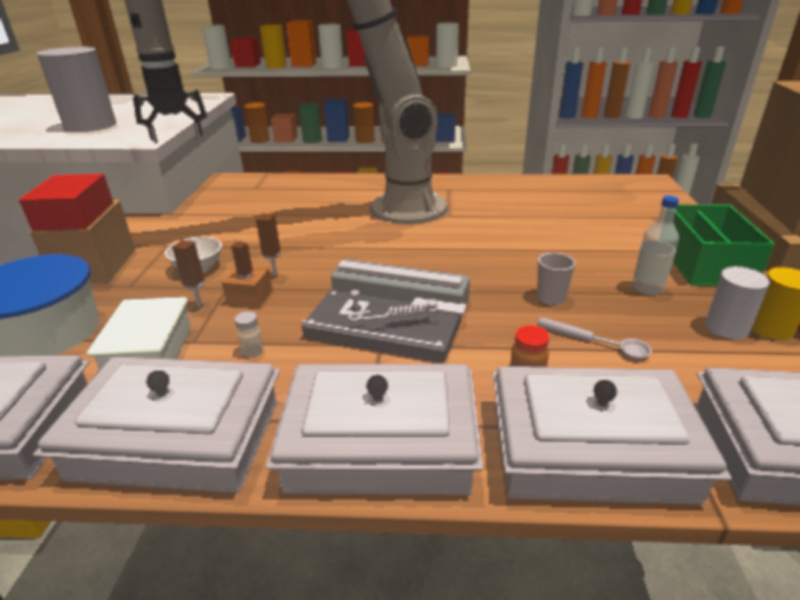

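The top view shows the sealer with its pivot at (396,282), the post on a bright pad at (466,311) and the hook and eye at (463,277). The stand with the smallest puller is at (580,362). The two larger pullers are at (635,348) and (567,407).

```bash
cat >h.py <<'E'
from plant import bot
import cv2,numpy as np
from scipy.spatial.transform import Rotation as R
def cam(n,o=None):
    m=bot.camera_model(n)
    if n=="wrist":
        o=o or bot.get_obs();T=np.eye(4);T[:3,:3]=R.from_quat(o["ee_rot"]).as_matrix();T[:3,3]=o["position"];C=T@m["hand_eye"]
    else: C=m["cam_to_world"]
    return 192/np.tan(np.radians(m["fovy"]/2)),m["cx"],m["cy"],C
def ray(c,u,v,z):
    f,cx,cy,C=c;d=C[:3,:3]@[(u-cx)/f,(v-cy)/f,1];t=(z-C[2,3])/d[2];return C[:3,3]+t*d
def proj(c,p):
    f,cx,cy,C=c;q=C[:3,:3].T@(np.asarray(p)-C[:3,3]);return np.round([cx+f*q[0]/q[2],cy+f*q[1]/q[2]],1)
E
python3 - <<'E'
from h import *
c=cam("top");s=cam("scene")
for n,u,v,z in [("pivot",396,282,.07),("post",466,310,.068),("eye",463,277,.058),("deckFL",394,247,.03),("deckFR",511,290,.03),("hNL",355,341,.03),("puller top",588,356,.125)]:
    print(n,ray(c,u*.64,v*.64,z).round(4))
for n,u,v,z in [("puller top",243,244,.125),("stand topfront",246,302,0.0)]:
    print(n,ray(s,u*.64,v*.64,z).round(4))
im=cv2.imread("pics/top0.png");a=cv2.resize(im[150:270,220:430],(800,457),interpolation=cv2.INTER_CUBIC);cv2.imwrite("pics/c1.png",a)
E
```

```text
pivot [0.585  0.0707 0.07  ]
post [ 0.5465 -0.0738  0.068 ]
eye [ 0.6155 -0.0612  0.058 ]
deckFL [0.6695 0.0871 0.03  ]
deckFR [ 0.6083 -0.1633  0.03  ]
hNL [0.463  0.1388 0.03  ]
puller top [ 0.4761 -0.3023  0.125 ]
puller top [ 0.4774 -0.2949  0.125 ]
stand topfront [ 0.4918 -0.3068  0.    ]
```

View pics/c1.png

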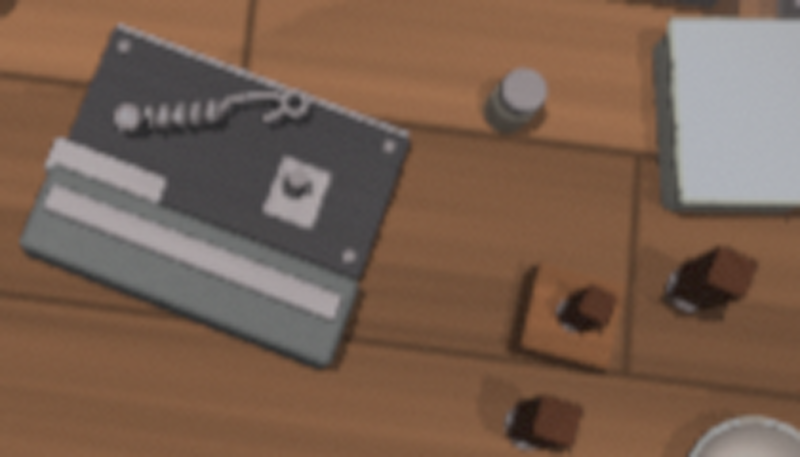

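The crop agrees with the estimates. Next I'll move above the stand for a close look.

```bash
cat >>h.py <<'E'
def down(yaw): # tool x down, tool z at yaw
    z=np.array([np.cos(yaw),np.sin(yaw),0]);x=np.array([0,0,-1.]);return np.column_stack([x,np.cross(z,x),z])
def cmd(p,Rt=None,o=None):
    o=o or bot.get_obs();R0=R.from_quat(o["ee_rot"]).as_matrix()
    t=R0.T@(np.array(p)-o["position"])*100
    r=np.zeros(3) if Rt is None else R.from_matrix(R0.T@Rt).as_rotvec()*18/np.pi
    return np.round(t,2).tolist(),np.round(r,3).tolist()
E
python3 - <<'E'
from h import *
o=bot.get_obs();Rm=R.from_quat(o["ee_rot"]).as_matrix();print(Rm.round(3))
yaw=np.arctan2(Rm[1,2],Rm[0,2]);print(np.degrees(yaw))
print(cmd([.477,-.30,.25],down(yaw)))
E
```

```text
[[-0.001  0.936  0.351]
 [ 0.002  0.351 -0.936]
 [-1.    -0.    -0.002]]
-69.43765483695634
([-1.95, 34.13, -10.1], [0.0, -0.012, 0.0])
```

>>> drive_tool(commands=[0,-2,17,-5,0,0,0,0,-2,34,-10,0,0,0,0,-2,34,-10,0,0,0,0,-2,34,-10,0,0,0,0,-2,34,-10,0,0,0,0,-2,34,-10,0,0,0,0,-2,34,-10,0,0,0,0,-2,34,-10,0,0,0,0,-2,34,-10,0,0,0])

```text
clock: 1.23
position: [0.4746, -0.303, 0.2502]
ee_rot: [0.404, 0.581, -0.404, 0.58]
contact_force: [-0.1, 0.4, -0.3]
finger_gap: 1.0
```

```bash
python3 - <<'E'
from h import *
o=bot.get_obs();im=bot.snapshot("wrist");np.save("o1.npy",o,allow_pickle=True);cv2.imwrite("pics/w1.png",im)
print(o["clock"],o["position"],R.from_quat(o["ee_rot"]).as_matrix().round(3).tolist(),o["qvel"].round(2) if hasattr(o["qvel"],"round") else o["qvel"])
cv2.imwrite("pics/w1b.png",cv2.resize(im,(800,600),interpolation=cv2.INTER_CUBIC))
E
```

```text
1.225 [ 0.47460838 -0.30301923  0.25021326] [[-0.002, 0.937, 0.348], [0.001, 0.348, -0.937], [-1.0, -0.002, -0.002]] [ 0. -0. -0. -0. -0. -0. -0.]
```

View pics/w1b.png

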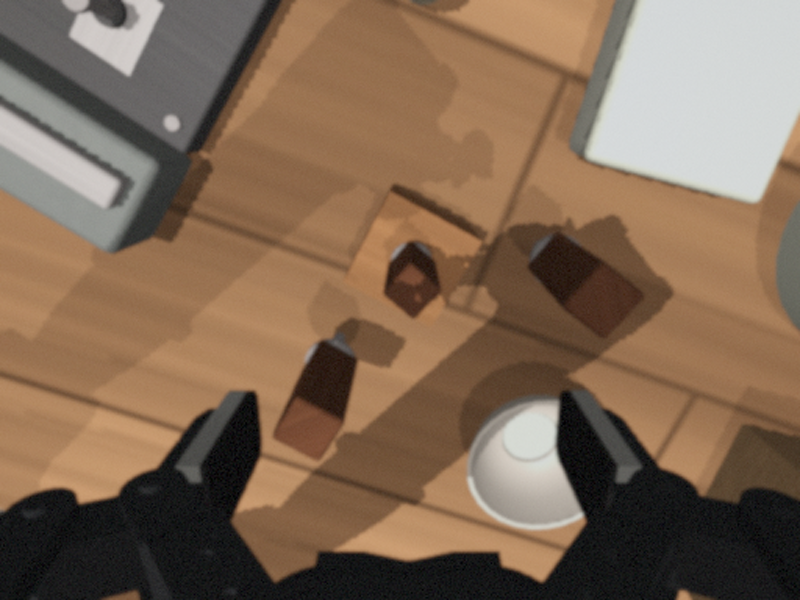

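The wrist view shows the puller's handle top at about (413,290) with its faces turned 45° in the picture. The neighbours have their tops at (312,428) and (608,305).

```bash
python3 - <<'E'
from h import *
o=np.load("o1.npy",allow_pickle=True).item();c=cam("wrist",o)
k=.64
P=np.array([ray(c,u*k,v*k,.125) for u,v in [(387,288),(412,263),(439,288),(416,316)]])
print("handle",P.mean(0).round(4));
for i in range(4):
    e=P[(i+1)%4]-P[i];print(np.linalg.norm(e[:2]).round(4),np.degrees(np.arctan2(e[1],e[0])).round(1))
S=[ray(c,u*k,v*k,.055) for u,v in [(396,190),(482,240),(347,270)]]
print("stand",((S[1]+S[2])/2).round(4),[np.degrees(np.arctan2(*(S[i]-S[0])[1::-1])).round(1) for i in (1,2)],[np.linalg.norm(S[i]-S[0]).round(4) for i in (1,2)])
for z in (.13,.16):
  print(z,"L",[ray(c,u*k,v*k,z)[:2].round(3) for u,v in [(291,398),(345,412),(322,459),(274,438)]],"R",[ray(c,u*k,v*k,z)[:2].round(3) for u,v in [(600,260),(643,297),(607,338),(567,305)]])
print("Lbase",ray(c,330*k,350*k,.0).round(3),"Rbase",ray(c,542*k,243*k,0).round(3))
E
```

```text
handle [ 0.4722 -0.3074  0.125 ]
0.0197 -23.8
0.0205 -113.2
0.0206 162.8
0.0229 64.8
stand [ 0.4751 -0.3072  0.055 ] [np.float64(-99.5), np.float64(168.2)] [np.float64(0.0664), np.float64(0.0637)]
0.13 L [array([ 0.387, -0.263]), array([ 0.389, -0.296]), array([ 0.354, -0.293]), array([ 0.358, -0.262])] R [array([ 0.523, -0.394]), array([ 0.513, -0.425]), array([ 0.484, -0.418]), array([ 0.494, -0.388])]
0.16 L [array([ 0.405, -0.265]), array([ 0.407, -0.293]), array([ 0.376, -0.291]), array([ 0.38 , -0.263])] R [array([ 0.526, -0.38 ]), array([ 0.517, -0.408]), array([ 0.492, -0.402]), array([ 0.5  , -0.376])]
Lbase [ 0.363 -0.275  0.   ] Rbase [ 0.507 -0.403  0.   ]
```

```bash
python3 - <<'E'
from h import *
print(cmd([.473,-.307,.077],down(np.radians(-113))))
E
```

```text
([17.33, -0.28, 0.36], [4.337, -0.008, 0.011])
```

>>> drive_tool(commands=[0,0,-0.3,0.4,1,0,0,0,0,-0.3,0.4,2,0,0,0,0,-0.3,0.4,3,0,0,0,0,-0.3,0.4,4.34,0,0,0,0,-0.3,0.4,4.34,0,0,0,0,-0.3,0.4,4.34,0,0,0,3,-0.3,0.4,4.34,0,0,0,6,-0.3,0.4,4.34,0,0,0,9,-0.3,0.4,4.34,0,0,0,12,-0.3,0.4,4.34,0,0,0,14.5,-0.3,0.4,4.34,0,0,0,16,-0.3,0.4,4.34,0,0,0,17.3,-0.3,0.4,4.34,0,0,0,17.3,-0.3,0.4,4.34,0,0,0,17.3,-0.3,0.4,4.34,0,0])

```text
clock: 3.15
position: [0.4737, -0.3079, 0.0782]
ee_rot: [0.59, 0.39, -0.59, 0.39]
contact_force: [0.6, -0.7, 0.2]
finger_gap: 1.001
```

```bash
python3 - <<'E'
from h import *
im=bot.snapshot("wrist");cv2.imwrite("pics/w2b.png",cv2.resize(im,(800,600),interpolation=cv2.INTER_CUBIC))
E
```

```text
(no output)
```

View pics/w2b.png

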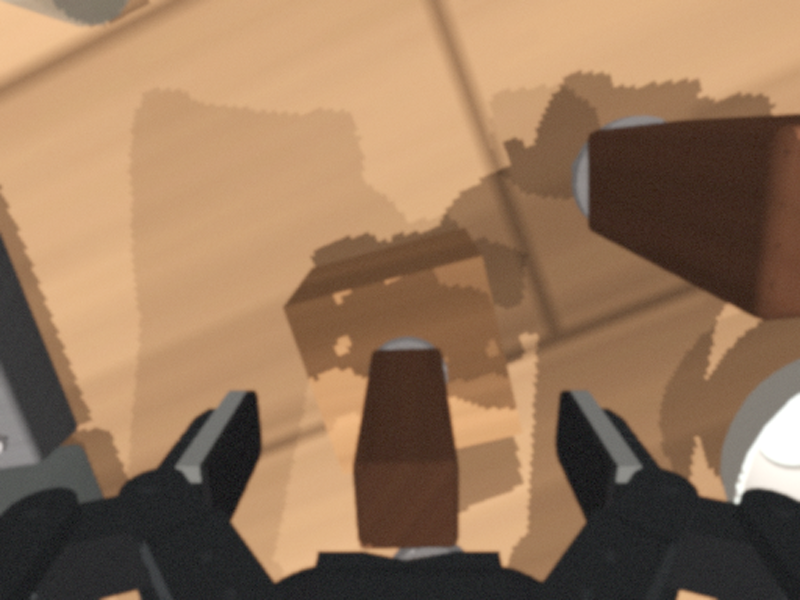

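The handle sits square and centred between the pads, with its top at (407,503). I'll close the gripper and check the grasp along tool y from the pixel.

```bash
python3 - <<'E'
from h import *
c=cam("wrist");o=bot.get_obs();p=ray(c,407*.64,503*.64,.125);print(p,R.from_quat(o["ee_rot"]).as_matrix().T@(p-o["position"]))
E
```

```text
[ 0.47146753 -0.30727221  0.125     ] [-0.04663674 -0.00240739  0.00025745]
```

>>> drive_tool(commands=[0.5,0,0,0,0,0,0,1,0,0,0,0,0,0,1,0,0,0,0,0,0,1,0,0,0,0,0,0,1,0,0,0,0,0,0,1,0,0,0,0,0,0,1,0,0,0,0,0,0,1,0,0,0,0,0,0], grip_force=70)

```text
clock: 4.2
position: [0.4741, -0.3081, 0.0787]
ee_rot: [0.59, 0.39, -0.59, 0.39]
contact_force: [0.3, 0.3, 2.8]
finger_gap: 0.274
```

```bash
python3 - <<'E'
from h import *
print(cmd([.588,-.049,.18]))
E
```

```text
([-10.13, 0.36, -28.3], [0.0, 0.0, 0.0])
```

>>> drive_tool(commands=[1,-2,0,0,0,0,0,1,-5,0,0,0,0,0,1,-10,0,0,0,0,0,1,-10,0,-3,0,0,0,1,-10,0,-8,0,0,0,1,-10,0,-13,0,0,0,1,-10,0,-18,0,0,0,1,-10,0,-23,0,0,0,1,-10,0.3,-26,0,0,0,1,-10,0.3,-28.3,0,0,0,1,-10,0.3,-28.3,0,0,0,1,-10,0.3,-28.3,0,0,0])

```text
clock: 5.7
position: [0.5864, -0.0507, 0.1779]
ee_rot: [-0.589, -0.39, 0.591, -0.39]
contact_force: [-0.3, -0.3, -1.7]
finger_gap: 0.274
```

```bash
python3 - <<'E'
from h import *
o=bot.get_obs();im=bot.snapshot("wrist");np.save("o3.npy",o,allow_pickle=True);cv2.imwrite("pics/w3.png",im);print(o["clock"],o["position"],o["contact_force"])
cv2.imwrite("pics/w3b.png",cv2.resize(im,(800,600),interpolation=cv2.INTER_CUBIC))
E
```

```text
5.7 [ 0.58641038 -0.05067908  0.17785769] [-0.31519296 -0.30749528 -1.72859731]
```

View pics/w3b.png

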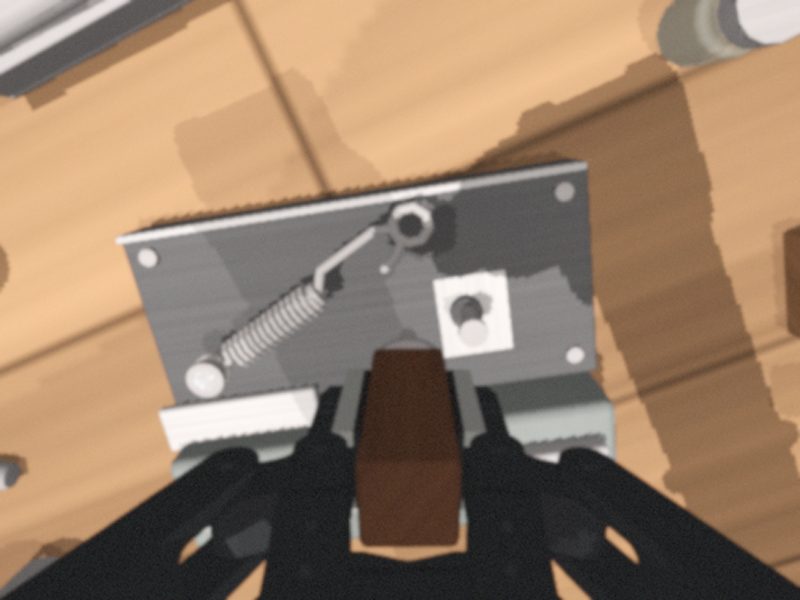

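A clear view: pivot head (205,379), eye (411,225), post head (473,331), deck corners (120,241), (586,163) and (595,370), and the held handle's top at (409,502).

```bash
python3 - <<'E'
from h import *
o=np.load("o3.npy",allow_pickle=True).item();c=cam("wrist",o);k=.64
r=lambda u,v,z:ray(c,u*k,v*k,z)
Pv=r(205,379,.07);E=r(411,225,.058);Po=r(473,331,.068)
A=r(121,241,.03);B=r(586,163,.03);e=(B-A)[:2];print("deck len",np.linalg.norm(e));ex=e/np.linalg.norm(e);ey=np.array([-ex[1],ex[0]])
print("ex",ex,"piv",Pv,"eye",E,"post",Po)
for n,p in (("eye",E),("post",Po)):
    d=(p-Pv)[:2];print(n,"sealer rel pivot",d@ex,d@ey,"r",np.linalg.norm(d),"ang",np.arctan2(d@ey,d@ex))
d=(Pv-A)[:2];print("pivot from corner",d@ex,d@ey,"(expect 45,-80)")
Rm=R.from_quat(o["ee_rot"]).as_matrix()
H=r(409,502,o["position"][2]+.0463);print("handle top tool",Rm.T@(H-o["position"]))
print(np.diag(Rm),Rm.round(3))
E
```

```text
deck len 0.2677564224026065
ex [-0.23805165 -0.9712525 ] piv [0.58434936 0.06933586 0.07      ] eye [ 0.61575974 -0.06583929  0.058     ] post [ 0.55225462 -0.07458793  0.068     ]
eye sealer rel pivot 0.12381190950671639 0.06268607722214362 r 0.13877655858681567 ang 0.4686755884771674
post sealer rel pivot 0.14742654624718218 0.0030891975923254475 r 0.14745890844617351 ang 0.020951081463139995
pivot from corner 0.04347654634398879 -0.07612804078577698 (expect 45,-80)
handle top tool [-0.04629647 -0.00241228  0.00071606]
[-0.00164573 -0.39261314  0.00211077] [[-0.002  0.92  -0.393]
 [-0.002 -0.393 -0.92 ]
 [-1.    -0.001  0.002]]
```

```bash
python3 - <<'E'
from h import *
print(cmd([.6182,-.0663,.135],down(np.radians(-113.1))))
E
```

```text
([4.31, 3.51, 0.14], [-0.008, 0.011, 0.002])
```

>>> drive_tool(commands=[1,1,1.5,0.1,0,0,0,1,2.5,3.5,0.14,0,0,0,1,4.2,3.5,0.14,0,0,0,1,4.3,3.5,0.14,0,0,0,1,4.3,3.5,0.14,0,0,0,1,4.3,3.5,0.14,0,0,0])

```text
clock: 6.5
position: [0.6185, -0.066, 0.1361]
ee_rot: [-0.59, -0.389, 0.59, -0.39]
contact_force: [0.8, -0.2, -2.0]
finger_gap: 0.272
```

```bash
python3 - <<'E'
from h import *
o=bot.get_obs();print(o["position"],o["contact_force"].round(2),cmd([.6182,-.0663,.122]))
im=bot.snapshot("wrist");im2=bot.snapshot("scene")
p=proj(cam("scene"),[.6158,-.0658,.07]).astype(int);print(p)
a=cv2.resize(im[60:280,130:400],(400,326),interpolation=cv2.INTER_CUBIC);b=cv2.resize(im2[p[1]-40:p[1]+40,p[0]-50:p[0]+50],(400,326),interpolation=cv2.INTER_CUBIC)
cv2.imwrite("pics/w4b.png",np.hstack([a,b]))
E
```

```text
[ 0.61847985 -0.06598675  0.13611071] [ 0.78 -0.22 -2.03] ([1.41, -0.02, 0.04], [0.0, 0.0, 0.0])
[226 198]
```

View pics/w4b.png

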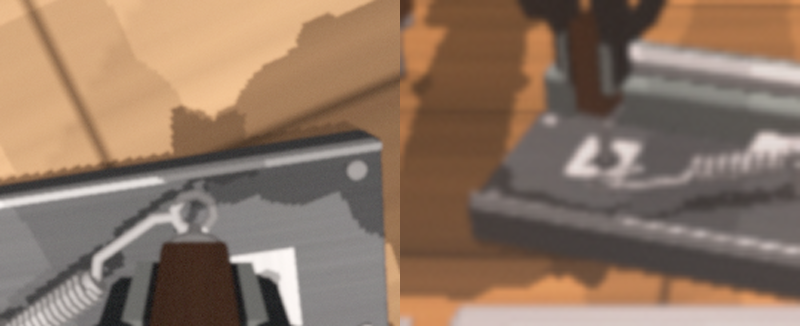

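The wrist view shows the eye at crop (195,212), just ahead of the collar. The scene view shows the handle bottom at about (590,110). I'll compare that against projections.

```bash
python3 - <<'E'
from h import *
c=cam("scene")
for P in ([.6158,-.0658,.116],[.6158,-.0658,.14],[.6158,-.0658,.058],[.6038,-.0658,.07]):
    q=proj(c,P)-[226,198]; print(P,400+(q[0]+50)*4,(q[1]+40)*4.075)
c=cam("wrist")
for P in ([.6158,-.0658,.116],[.6158,-.0658,.112],[.6158,-.0658,.058]):
    q=proj(c,P)-[130,60]; print(P,q*1.4815)
im=cv2.imread("pics/w4b.png");print(im[60:110:10,560:625:6].tolist())
E
```

```text
[0.6158, -0.0658, 0.116] 595.2 104.72749999999996
[0.6158, -0.0658, 0.14] 592.4 72.94250000000002
[0.6158, -0.0658, 0.058] 601.2 177.67
[0.6038, -0.0658, 0.07] 602.0 153.21999999999997
[0.6158, -0.0658, 0.116] [194.81725 265.1885 ]
[0.6158, -0.0658, 0.112] [194.81725 260.4477 ]
[0.6158, -0.0658, 0.058] [194.3728 212.1508]
[[[73, 78, 86], [69, 74, 81], [40, 50, 68], [37, 49, 73], [36, 49, 73], [37, 49, 72], [46, 55, 72], [76, 81, 87], [82, 86, 91], [51, 53, 61], [40, 43, 52]], [[93, 98, 101], [74, 79, 85], [43, 50, 65], [38, 49, 73], [37, 50, 73], [38, 51, 73], [43, 53, 71], [73, 79, 85], [83, 89, 93], [53, 56, 62], [42, 45, 52]], [[100, 105, 108], [79, 83, 89], [48, 55, 68], [37, 49, 71], [38, 49, 73], [39, 51, 73], [41, 52, 71], [72, 77, 85], [85, 89, 95], [58, 61, 67], [54, 57, 63]], [[77, 82, 85], [77, 81, 86], [66, 72, 80], [42, 51, 73], [38, 49, 73], [37, 50, 74], [39, 50, 71], [67, 72, 82], [84, 89, 95], [71, 76, 85], [73, 79, 87]], [[77, 81, 85], [78, 83, 86], [72, 77, 83], [45, 54, 74], [38, 50, 74], [38, 50, 72], [39, 49, 72], [39, 50, 71], [40, 50, 69], [43, 52, 70], [56, 62, 78]]]
```

The projections agree, so I'll descend with a force check.

>>> drive_tool(commands=[1,0.5,0,0.03,0,0,0,1,1,0,0.03,0,0,0,1,1.4,0,0.03,0,0,0,1,1.7,0,0.03,0,0,0,1,1.7,0,0.03,0,0,0])

```text
clock: 7.22
position: [0.6181, -0.0664, 0.1186]
ee_rot: [-0.59, -0.389, 0.591, -0.39]
contact_force: [-0.5, 0.2, -1.9]
finger_gap: 0.272
```

>>> drive_tool(commands=[1,0.4,0,0,0,0,0,1,0.8,0,0,0,0,0,1,1.2,0,0,0,0,0,1,1.5,0,0,0,0,0,1,1.5,0,0,0,0,0])

```text
clock: 7.85
position: [0.6178, -0.0664, 0.1032]
ee_rot: [-0.59, -0.389, 0.591, -0.39]
contact_force: [0.9, 0.2, -3.2]
finger_gap: 0.272
```

```bash
python3 - <<'E'
from h import *
o=bot.get_obs();p=o["position"];print(p,o["contact_force"].round(2))
Rm=R.from_quat(o["ee_rot"]).as_matrix()
ex=np.array([-.238,-.971]);ey=np.array([.971,-.238])
piv=np.array([.5843,.0693])
off=(Rm@[0,-.0024,.0005])[:2]
print("pin now r",np.linalg.norm(p[:2]+off-piv))
def tcp(r,sw):
    t=piv+r*(np.cos(sw)*ex+np.sin(sw)*ey)-off; return np.r_[t,.1035]
for n,r,s in [("eng",.147,.4687),("",.160,.4687),("",.175,.4687),("full",.1905,.4687),("",.1905,.3),("",.1905,.15),("",.1905,.021)]:
    print(n,r,s,cmd(tcp(r,s)))
E
```

```text
[ 0.61781512 -0.06640935  0.10318806] [ 0.86  0.19 -3.2 ]
pin now r 0.13875818751244984
eng 0.147 0.4687 ([-0.03, 0.51, 0.64], [0.0, 0.0, 0.0])
 0.16 0.4687 ([-0.03, 1.28, 1.69], [0.0, 0.0, 0.0])
 0.175 0.4687 ([-0.03, 2.16, 2.9], [0.0, 0.0, 0.0])
full 0.1905 0.4687 ([-0.02, 3.08, 4.15], [0.0, 0.0, 0.0])
 0.1905 0.3 ([-0.02, 0.34, 5.82], [0.0, 0.0, 0.0])
 0.1905 0.15 ([-0.02, -2.3, 6.91], [0.0, 0.0, 0.0])
 0.1905 0.021 ([-0.02, -4.68, 7.51], [0.0, 0.0, 0.0])
```

>>> drive_tool(commands=[1,0,0.25,0.3,0,0,0,1,0,0.5,0.64,0,0,0,1,0,0.9,1.15,0,0,0,1,0,1.3,1.7,0,0,0,1,0,1.7,2.3,0,0,0,1,0,2.16,2.9,0,0,0,1,0,2.16,2.9,0,0,0])

```text
clock: 8.72
position: [0.6259, -0.0985, 0.103]
ee_rot: [-0.59, -0.391, 0.59, -0.388]
contact_force: [-1.8, 7.6, -0.9]
finger_gap: 0.273
```

```bash
cat >>h.py <<'E'
ex=np.array([-.238,-.971]);ey=np.array([.971,-.238]);piv=np.array([.5843,.0693])
def off(o): return (R.from_quat(o["ee_rot"]).as_matrix()@[0,-.0024,.0005])[:2]
def tcp(r,sw,o,z=.1035): return np.r_[piv+r*(np.cos(sw)*ex+np.sin(sw)*ey)-off(o),z]
def rep():
    o=bot.get_obs();d=o["position"][:2]+off(o)-piv;r=np.linalg.norm(d);sw=np.arctan2(d@ey,d@ex)
    er=d/r;et=np.array([er@ex*ey[0]-er@ey*ex[0],er@ex*ey[1]-er@ey*ex[1]])
    f=np.array(o["contact_force"]);print("clk",o["clock"],"r",r.round(4),"stretch",(r-.1425).round(4),"sw",sw.round(4),"Frad",(f[:2]@er).round(2),"Ftan",(f[:2]@et).round(2),"Fz",f[2].round(2),"gap",o["finger_gap"],"z",o["position"][2].round(4));return o
E
python3 - <<'E'
from h import *
o=rep();print(o["ft_torque"])
for r,s in [(.1905,.4687),(.1905,.3),(.1905,.2),(.1905,.15),(.1905,.1),(.1905,.06),(.1905,.021)]: print(r,s,cmd(tcp(r,s,o))[0])
E
```

```text
clk 8.725 r 0.1718 stretch 0.0293 sw 0.4703 Frad -7.84 Ftan -0.0 Fz -0.94 gap 0.27256969403468434 z 0.103
[1.95637162 0.45742662 0.02953102]
0.1905 0.4687 [-0.06, 1.08, 1.52]
0.1905 0.3 [-0.05, -1.66, 3.19]
0.1905 0.2 [-0.05, -3.41, 3.95]
0.1905 0.15 [-0.04, -4.31, 4.27]
0.1905 0.1 [-0.04, -5.22, 4.54]
0.1905 0.06 [-0.04, -5.96, 4.72]
0.1905 0.021 [-0.04, -6.69, 4.87]
```

The spring is engaged: 7.8 N at 0.0296 m stretch, as specified. I'll stretch further, then begin the swing.

```bash
python3 - <<'E'
from h import *
o=bot.get_obs()
for r,s in [(.183,.47),(.195,.47),(.195,.4),(.195,.35)]: print(r,s,cmd(tcp(r,s,o))[0])
E
```

```text
0.183 0.47 [-0.06, 0.65, 0.9]
0.195 0.47 [-0.06, 1.36, 1.87]
0.195 0.4 [-0.06, 0.24, 2.63]
0.195 0.35 [-0.06, -0.6, 3.13]
```

>>> drive_tool(commands=[1,0,0.3,0.45,0,0,0,1,0,0.65,0.9,0,0,0,1,0,1,1.4,0,0,0,1,0,1.35,1.87,0,0,0,1,0,1.35,1.87,0,0,0,1,0,1.35,1.87,0,0,0])

```text
clock: 9.48
position: [0.6303, -0.1135, 0.1026]
ee_rot: [0.59, 0.396, -0.588, 0.386]
contact_force: [-3.5, 9.5, 0.4]
finger_gap: 0.272
```

```bash
python3 - <<'E'
from h import *
o=rep()
for r in (.194,.1955):
  for s in [.4,.32,.24,.18,.14,.1]: print(r,s,cmd(tcp(r,s,o))[0])
E
```

```text
clk 9.475 r 0.1874 stretch 0.0449 sw 0.475 Frad -10.05 Ftan -1.24 Fz 0.37 gap 0.2721859491625533 z 0.1026
0.194 0.4 [-0.09, -0.82, 1.34]
0.194 0.32 [-0.09, -2.16, 2.11]
0.194 0.24 [-0.08, -3.57, 2.77]
0.194 0.18 [-0.07, -4.65, 3.19]
0.194 0.14 [-0.07, -5.39, 3.43]
0.194 0.1 [-0.06, -6.14, 3.64]
0.1955 0.4 [-0.09, -0.74, 1.47]
0.1955 0.32 [-0.09, -2.1, 2.24]
0.1955 0.24 [-0.08, -3.51, 2.91]
0.1955 0.18 [-0.07, -4.6, 3.33]
0.1955 0.14 [-0.07, -5.35, 3.57]
0.1955 0.1 [-0.06, -6.1, 3.79]
```

```bash
python3 - <<'E'
from h import *
o=bot.get_obs()
print(cmd([0,0,0],down(np.radians(-113.1)))[1])
for s in [.475,.43,.38,.32,.27,.22,.18]: print(s,cmd(tcp(.1985,s,o))[0])
E
```

```text
[0.022, -0.064, 0.062]
0.475 [-0.1, 0.65, 0.89]
0.43 [-0.1, -0.08, 1.4]
0.38 [-0.1, -0.92, 1.93]
0.32 [-0.09, -1.96, 2.51]
0.27 [-0.09, -2.85, 2.94]
0.22 [-0.08, -3.76, 3.33]
0.18 [-0.08, -4.5, 3.61]
```

>>> drive_tool(commands=[1,-0.1,0.3,0.45,0.02,-0.06,0.06,1,-0.1,0.65,0.89,0.02,-0.06,0.06,1,-0.1,0.3,1.15,0.02,-0.06,0.06,1,-0.1,-0.08,1.4,0.02,-0.06,0.06,1,-0.1,-0.92,1.93,0.02,-0.06,0.06,1,-0.1,-1.96,2.51,0.02,-0.06,0.06,1,-0.1,-2.85,2.94,0.02,-0.06,0.06,1,-0.1,-2.85,2.94,0.02,-0.06,0.06], grip_force=110)

```text
clock: 10.48
position: [0.5923, -0.1215, 0.1034]
ee_rot: [0.591, 0.395, -0.587, 0.387]
contact_force: [-0.3, 11.2, -1.2]
finger_gap: 0.265
```

```bash
python3 - <<'E'
from h import *
o=rep();print(cmd([0,0,0],down(np.radians(-113.1)))[1])
for s in [.27,.22,.18,.15,.12,.09,.06,.04,.02]: print(s,cmd(tcp(.197,s,o))[0])
E
```

```text
clk 10.475 r 0.1904 stretch 0.0479 sw 0.2696 Frad -11.2 Ftan 0.07 Fz -1.18 gap 0.26489447502552277 z 0.1034
[0.026, -0.06, 0.033]
0.27 [-0.02, 0.28, 0.59]
0.22 [-0.02, -0.63, 0.98]
0.18 [-0.02, -1.37, 1.25]
0.15 [-0.02, -1.93, 1.44]
0.12 [-0.02, -2.49, 1.61]
0.09 [-0.01, -3.06, 1.76]
0.06 [-0.01, -3.64, 1.9]
0.04 [-0.01, -4.02, 1.98]
0.02 [-0.01, -4.41, 2.06]
```

>>> drive_tool(commands=[1,0,0.35,0.75,0,-0.05,0.04,1,0,-0.55,1.15,0,-0.05,0.04,1,0,-1.3,1.43,0,-0.05,0.04,1,0,-1.85,1.62,0,-0.05,0.04,1,0,-2.2,1.7,0,-0.05,0.04,1,0,-2.5,1.78,0,-0.05,0.04,1,0,-2.5,1.78,0,-0.05,0.04])

```text
clock: 11.35
position: [0.5638, -0.1204, 0.1034]
ee_rot: [0.592, 0.395, -0.585, 0.39]
contact_force: [0.4, 12.3, -2.8]
finger_gap: 0.269
```

```bash
python3 - <<'E'
from h import *
o=rep();print(cmd([0,0,0],down(np.radians(-113.1)))[1])
for s in [.1,.08,.06,.05,.04,.03,.02,.01,0]: print(s,cmd(tcp(.199,s,o))[0])
E
```

```text
clk 11.35 r 0.1906 stretch 0.0481 sw 0.1199 Frad -12.28 Ftan -1.07 Fz -2.78 gap 0.26851662773321544 z 0.1034
[0.05, -0.069, 0.004]
0.1 [-0.02, -0.16, 0.91]
0.08 [-0.02, -0.54, 1.0]
0.06 [-0.02, -0.93, 1.09]
0.05 [-0.02, -1.13, 1.13]
0.04 [-0.02, -1.32, 1.17]
0.03 [-0.02, -1.52, 1.21]
0.02 [-0.02, -1.71, 1.24]
0.01 [-0.02, -1.91, 1.28]
0 [-0.02, -2.1, 1.31]
```

>>> drive_tool(commands=[1,0,0.1,0.5,0,0,0,1,0,-0.16,0.91,0,-0.06,0,1,0,-0.54,1,0,-0.06,0,1,0,-0.93,1.09,0,-0.06,0,1,0,-0.93,1.09,0,-0.06,0])

```text
clock: 11.98
position: [0.553, -0.1192, 0.1036]
ee_rot: [0.591, 0.396, -0.584, 0.391]
contact_force: [2.6, 11.6, -2.3]
finger_gap: 0.263
```

```bash
python3 - <<'E'
from h import *
o=rep();print(cmd([0,0,0],down(np.radians(-113.1)))[1])
for s in [.06,.05,.04,.03,.02,.01,0]: print(s,cmd(tcp(.199,s,o))[0])
im=bot.snapshot("wrist");np.save("o5.npy",o,allow_pickle=True);im2=bot.snapshot("top")
cv2.imwrite("pics/w5b.png",np.hstack([cv2.resize(im,(560,420),interpolation=cv2.INTER_CUBIC),cv2.resize(im2[170:230,245:279],(238,420),interpolation=cv2.INTER_CUBIC)]))
E
```

```text
clk 11.975 r 0.1911 stretch 0.0486 sw 0.0631 Frad -11.89 Ftan 0.49 Fz -2.31 gap 0.2628928800801876 z 0.1036
[0.075, -0.07, 0.008]
0.06 [-0.0, 0.11, 0.78]
0.05 [-0.0, -0.09, 0.82]
0.04 [-0.0, -0.28, 0.86]
0.03 [-0.0, -0.48, 0.9]
0.02 [-0.0, -0.68, 0.93]
0.01 [-0.0, -0.87, 0.96]
0 [-0.0, -1.07, 0.99]
```

View pics/w5b.png

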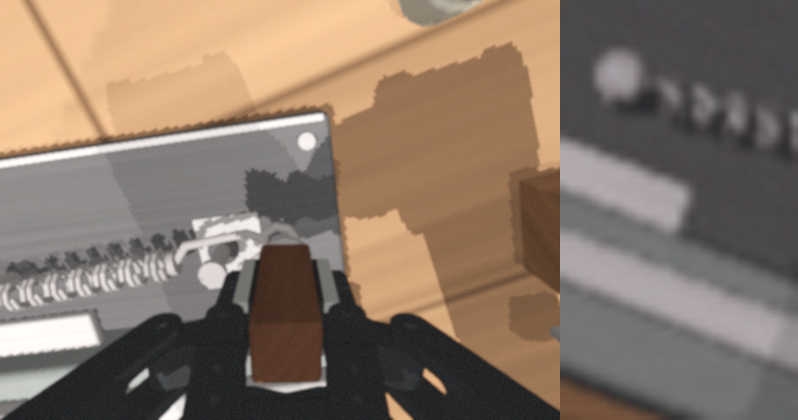

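The post head is at (211,276) with the shank above it at about (205,240), and there's no side force, so the short leg is past. I'll refine the post's place from this closer view.

```bash
python3 - <<'E'
from h import *
o=np.load("o5.npy",allow_pickle=True).item();c=cam("wrist",o);k=512/560
p=ray(c,211*k,276*k,.068);d=p[:2]-piv;print(p,np.linalg.norm(d),np.arctan2(d@ey,d@ex))
for v in ((205,236),(205,243)):
  q=ray(c,v[0]*k,v[1]*k,.058);d=q[:2]-piv;print(np.linalg.norm(d),np.arctan2(d@ey,d@ex),d@ex,d@ey)
E
```

```text
[ 0.5508095  -0.07319444  0.068     ] 0.1463771801944965 0.009528697656394431
0.1467921021659504 0.1494971482655734 0.1451174152916327 0.021857718497743713
0.145285359558016 0.12161885294630168 0.14417507542420818 0.017621373185407282
```

>>> drive_tool(commands=[1,0,0.1,0.78,0,-0.05,0,1,0,-0.1,0.82,0,-0.05,0,1,0,-0.28,0.86,0,-0.05,0,1,0,-0.48,0.9,0,-0.05,0,1,0,-0.6,0.92,0,-0.05,0,1,0,-0.6,0.92,0,-0.05,0])

```text
clock: 12.82
position: [0.5465, -0.1181, 0.1037]
ee_rot: [0.59, 0.398, -0.583, 0.392]
contact_force: [2.8, 11.8, -3.3]
finger_gap: 0.27
```

```bash
python3 - <<'E'
from h import *
o=rep()
for s in [.02,.01,0,-.01,-.02,-.03]: print(s,cmd(tcp(.199,s,o))[0])
E
```

```text
clk 12.825 r 0.1912 stretch 0.0487 sw 0.0284 Frad -12.13 Ftan 0.22 Fz -3.27 gap 0.2703376533527946 z 0.1037
0.02 [0.01, -0.03, 0.79]
0.01 [0.01, -0.23, 0.82]
0 [0.01, -0.42, 0.85]
-0.01 [0.01, -0.62, 0.88]
-0.02 [0.01, -0.82, 0.9]
-0.03 [0.01, -1.02, 0.93]
```

>>> drive_tool(commands=[1,0,0,0.78,0,-0.05,0,1,0,-0.15,0.8,0,-0.05,0,1,0,-0.3,0.83,0,-0.05,0,1,0,-0.3,0.83,0,-0.05,0])

```text
clock: 13.32
position: [0.543, -0.1173, 0.1038]
ee_rot: [0.59, 0.399, -0.581, 0.393]
contact_force: [2.9, 11.6, -3.8]
finger_gap: 0.268
```

```bash
python3 - <<'E'
from h import *
o=rep()
for s in [.01,.005,0,-.01,-.02,-.03]: print(s,cmd(tcp(.199,s,o))[0])
E
```

```text
clk 13.325 r 0.1913 stretch 0.0488 sw 0.0097 Frad -12.0 Ftan 0.2 Fz -3.84 gap 0.2682895626401206 z 0.1038
0.01 [0.02, 0.12, 0.76]
0.005 [0.02, 0.02, 0.77]
0 [0.02, -0.07, 0.79]
-0.01 [0.02, -0.27, 0.81]
-0.02 [0.02, -0.47, 0.84]
-0.03 [0.02, -0.67, 0.86]
```

>>> drive_tool(commands=[1,0,0.02,0.77,0,-0.05,0,1,0,-0.08,0.79,0,-0.05,0,1,0,-0.18,0.8,0,-0.05,0,1,0,-0.18,0.8,0,-0.05,0])

```text
clock: 13.82
position: [0.5409, -0.1169, 0.1039]
ee_rot: [0.59, 0.401, -0.58, 0.394]
contact_force: [2.7, 12.0, -4.3]
finger_gap: 0.266
```

```bash
python3 - <<'E'
from h import *
o=rep()
for s in [0,-.005,-.01,-.02,-.03]: print(s,cmd(tcp(.199,s,o))[0])
E
```

```text
clk 13.825 r 0.1913 stretch 0.0488 sw -0.0014 Frad -12.27 Ftan -0.21 Fz -4.26 gap 0.26610770280004575 z 0.1039
0 [0.03, 0.13, 0.75]
-0.005 [0.03, 0.03, 0.77]
-0.01 [0.03, -0.07, 0.78]
-0.02 [0.03, -0.26, 0.8]
-0.03 [0.03, -0.46, 0.83]
```

```bash
python3 - <<'E'
from h import *
o=bot.get_obs();print(cmd([0,0,0],down(np.radians(-113.1)))[1],R.from_quat(o["ee_rot"]).as_matrix()[:,0])
Rt=down(np.radians(-113.1))
for s in [0,-.005,-.01,-.015]: print(s,cmd(tcp(.199,s,o),Rt))
E
```

```text
[0.146, -0.1, 0.004] [ 0.00601643  0.01648124 -0.99984607]
0 ([0.03, 0.13, 0.75], [0.146, -0.1, 0.004])
-0.005 ([0.03, 0.03, 0.77], [0.146, -0.1, 0.004])
-0.01 ([0.03, -0.07, 0.78], [0.146, -0.1, 0.004])
-0.015 ([0.03, -0.17, 0.79], [0.146, -0.1, 0.004])
```

>>> drive_tool(commands=[1,0,0.05,0.75,0.15,-0.1,0,1,0,-0.07,0.76,0.15,-0.18,0,1,0,-0.17,0.77,0.15,-0.18,0,1,0,-0.17,0.77,0.15,-0.18,0])

```text
clock: 14.32
position: [0.5406, -0.1158, 0.1042]
ee_rot: [-0.589, -0.39, 0.589, -0.392]
contact_force: [4.8, 12.1, -4.9]
finger_gap: 0.268
```

```bash
python3 - <<'E'
from h import *
o=rep();Rt=down(np.radians(-113.1))
for s in [0,-.01,-.015,-.02,-.03]: print(s,cmd(tcp(.199,s,o),Rt))
E
```

```text
clk 14.325 r 0.1903 stretch 0.0478 sw -0.0044 Frad -12.94 Ftan 1.76 Fz -4.92 gap 0.2681348550055992 z 0.1042
0 ([0.07, 0.22, 0.84], [0.022, 0.011, -0.016])
-0.01 ([0.07, 0.02, 0.87], [0.022, 0.011, -0.016])
-0.015 ([0.07, -0.08, 0.89], [0.022, 0.011, -0.016])
-0.02 ([0.07, -0.17, 0.9], [0.022, 0.011, -0.016])
-0.03 ([0.07, -0.37, 0.93], [0.022, 0.011, -0.016])
```

Touching lightly at 1.8 N sideways. Next I'll ease back along the same bearing.

```bash
python3 - <<'E'
from h import *
o=bot.get_obs()
for r in [.197,.193,.189,.185,.181,.177]: print(r,cmd(tcp(r,.001,o,.1035))[0])
E
```

```text
0.197 [0.07, 0.21, 0.64]
0.193 [0.07, 0.14, 0.25]
0.189 [0.07, 0.08, -0.15]
0.185 [0.07, 0.02, -0.54]
0.181 [0.07, -0.05, -0.94]
0.177 [0.07, -0.11, -1.33]
```

>>> drive_tool(commands=[1,0.05,0.21,0.64,0,0,0,1,0.05,0.18,0.45,0,0,0,1,0.05,0.14,0.25,0,0,0,1,0.05,0.11,0.05,0,0,0,1,0.05,0.08,-0.15,0,0,0,1,0.05,0.05,-0.35,0,0,0,1,0.05,0.02,-0.54,0,0,0,1,0.05,0.02,-0.54,0,0,0])

```text
clock: 15.32
position: [0.545, -0.1055, 0.1039]
ee_rot: [0.591, 0.392, -0.586, 0.392]
contact_force: [1.7, 9.5, -2.9]
finger_gap: 0.266
```

```bash
python3 - <<'E'
from h import *
o=rep();Rt=down(np.radians(-113.1))
for r in [.185,.181,.177,.173,.169,.166]: print(r,cmd(tcp(r,.002,o,.1035),Rt))
E
```

```text
clk 15.325 r 0.1793 stretch 0.0368 sw 0.0056 Frad -9.61 Ftan -0.51 Fz -2.89 gap 0.26646898749346326 z 0.1039
0.185 ([0.04, 0.03, 0.57], [0.04, -0.035, -0.02])
0.181 ([0.04, -0.04, 0.18], [0.04, -0.035, -0.02])
0.177 ([0.04, -0.1, -0.22], [0.04, -0.035, -0.02])
0.173 ([0.04, -0.16, -0.61], [0.04, -0.035, -0.02])
0.169 ([0.05, -0.23, -1.01], [0.04, -0.035, -0.02])
0.166 ([0.05, -0.27, -1.3], [0.04, -0.035, -0.02])
```

>>> drive_tool(commands=[1,0.03,0,0.4,0,0,0,1,0.03,0,0.18,0,0,0,1,0.03,-0.03,-0.02,0,0,0,1,0.03,-0.07,-0.22,0,0,0,1,0.03,-0.1,-0.4,0,0,0,1,0.03,-0.12,-0.55,0,0,0,1,0.03,-0.12,-0.55,0,0,0])

```text
clock: 16.2
position: [0.5476, -0.0964, 0.1038]
ee_rot: [0.592, 0.393, -0.584, 0.391]
contact_force: [1.7, 6.7, -3.2]
finger_gap: 0.272
```

```bash
python3 - <<'E'
from h import *
o=rep();Rt=down(np.radians(-113.1))
for r in [.173,.171,.169,.167,.165,.163]: print(r,cmd(tcp(r,.004,o,.1035),Rt))
E
```

```text
clk 16.2 r 0.1698 stretch 0.0273 sw 0.0081 Frad -6.88 Ftan 0.07 Fz -3.22 gap 0.27155453036937394 z 0.1038
0.173 ([0.03, -0.02, 0.33], [0.053, -0.066, -0.025])
0.171 ([0.03, -0.05, 0.13], [0.053, -0.066, -0.025])
0.169 ([0.03, -0.08, -0.07], [0.053, -0.066, -0.025])
0.167 ([0.03, -0.11, -0.27], [0.053, -0.066, -0.025])
0.165 ([0.04, -0.14, -0.46], [0.053, -0.066, -0.025])
0.163 ([0.04, -0.18, -0.66], [0.053, -0.066, -0.025])
```

>>> drive_tool(commands=[1,0,-0.02,0.25,0,0,0,1,0,-0.03,0.1,0,0,0,1,0,-0.05,0,0,0,0,1,0,-0.07,-0.1,0,0,0,1,0,-0.08,-0.2,0,0,0,1,0,-0.08,-0.2,0,0,0])

```text
clock: 16.95
position: [0.5482, -0.0942, 0.1039]
ee_rot: [0.593, 0.393, -0.584, 0.392]
contact_force: [2.6, 4.0, -3.3]
finger_gap: 0.265
```

```bash
python3 - <<'E'
from h import *
o=rep();Rt=down(np.radians(-113.1))
for r in [.169,.167,.165,.163]: print(r,cmd(tcp(r,.006,o,.1035),Rt))
E
```

```text
clk 16.95 r 0.1676 stretch 0.0251 sw 0.0083 Frad -4.5 Ftan 1.59 Fz -3.34 gap 0.26540357499798656 z 0.1039
0.169 ([0.04, -0.02, 0.14], [0.052, -0.069, -0.031])
0.167 ([0.04, -0.05, -0.05], [0.052, -0.069, -0.031])
0.165 ([0.05, -0.08, -0.25], [0.052, -0.069, -0.031])
0.163 ([0.05, -0.11, -0.45], [0.052, -0.069, -0.031])
```

Force is falling faster than the spring law predicts, so the post is taking the load. I'll continue to the eye's centre.

>>> drive_tool(commands=[1,0,-0.02,0.1,0,0,0,1,0,-0.03,0,0,-0.03,0,1,0,-0.03,-0.1,0,-0.06,0,1,0,-0.03,-0.2,0,-0.06,0,1,0,-0.03,-0.25,0,-0.06,0,1,0,-0.03,-0.25,0,-0.06,0])

```text
clock: 17.7
position: [0.5485, -0.0932, 0.104]
ee_rot: [0.589, 0.39, -0.587, 0.394]
contact_force: [-0.8, 0.6, -2.9]
finger_gap: 0.264
```

```bash
python3 - <<'E'
from h import *
o=rep();Rt=down(np.radians(-113.1));print(o["contact_force"])
for r in [.167,.166,.165,.164,.163]: print(r,cmd(tcp(r,.006,o,.1035),Rt))
E
```

```text
clk 17.7 r 0.1665 stretch 0.024 sw 0.009 Frad -0.41 Ftan -0.9 Fz -2.9 gap 0.264287037561913 z 0.104
[-0.78348076  0.60680812 -2.90498334]
0.167 ([0.05, -0.04, 0.05], [0.046, 0.001, -0.032])
0.166 ([0.05, -0.06, -0.05], [0.046, 0.001, -0.032])
0.165 ([0.05, -0.07, -0.14], [0.046, 0.001, -0.032])
0.164 ([0.05, -0.09, -0.24], [0.046, 0.001, -0.032])
0.163 ([0.05, -0.11, -0.34], [0.046, 0.001, -0.032])
```

>>> drive_tool(commands=[1,0,0,-0.1,0,0,0,1,0,-0.02,-0.22,0,0,0,1,0,-0.02,-0.22,0,0,0])

```text
clock: 18.08
position: [0.5492, -0.0916, 0.1041]
ee_rot: [0.589, 0.39, -0.588, 0.394]
contact_force: [0.2, 1.3, -1.7]
finger_gap: 0.261
```

```bash
python3 - <<'E'
from h import *
o=rep()
im=bot.snapshot("wrist");cv2.imwrite("pics/w6b.png",cv2.resize(im[150:300,60:360],(800,400),interpolation=cv2.INTER_CUBIC))
E
```

```text
clk 18.075 r 0.1648 stretch 0.0223 sw 0.0105 Frad -1.34 Ftan -0.1 Fz -1.74 gap 0.2610910195345561 z 0.1041
```

View pics/w6b.png

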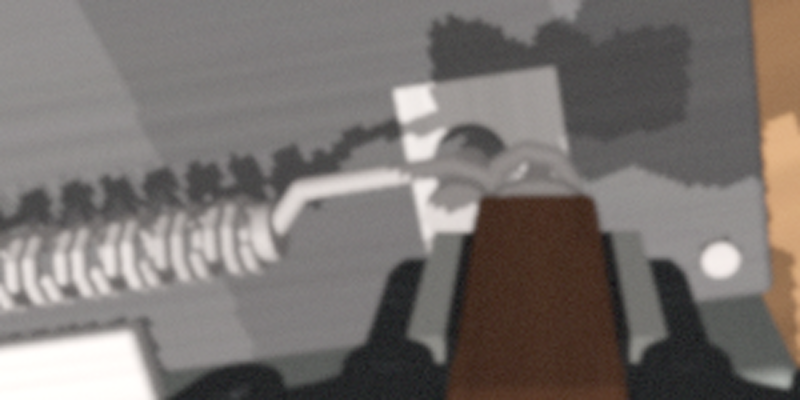

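The shank runs beside the post head at about (455,190), and the residual pull is about 1 N against 7 N for the spring, so the post holds it. I'll lift straight up.

>>> drive_tool(commands=[1,-0.2,0,0,0,0,0,1,-0.5,0,0,0,0,0,1,-0.8,0,0,0,0,0,1,-1.1,0,0,0,0,0,1,-1.1,0,0,0,0,0])

```text
clock: 18.75
position: [0.5495, -0.0916, 0.1155]
ee_rot: [0.59, 0.39, -0.587, 0.394]
contact_force: [0.1, -0.3, -1.7]
finger_gap: 0.266
```

```bash
python3 - <<'E'
from h import *
o=rep()
E
```

```text
clk 18.75 r 0.1647 stretch 0.0222 sw 0.0122 Frad 0.26 Ftan 0.18 Fz -1.73 gap 0.26563915376503666 z 0.1155
```

>>> drive_tool(commands=[1,-3,0,0,0,0,0,1,-7,0,0,0,0,0,1,-9,-3,0,0,0,0,1,-9,-3,0,0,0,0,1,-9,-3,0,0,0,0])

```text
clock: 19.38
position: [0.5211, -0.0801, 0.2048]
ee_rot: [0.589, 0.39, -0.587, 0.394]
contact_force: [-0.2, -0.9, -1.9]
finger_gap: 0.269
```

```bash
python3 - <<'E'
from h import *
o=rep();print(o["position"])
im=bot.snapshot("wrist");cv2.imwrite("pics/w7b.png",cv2.resize(im,(800,600),interpolation=cv2.INTER_CUBIC))
print(cmd([.475,-.308,.18],down(np.radians(-113.1))))
E
```

```text
clk 19.375 r 0.1627 stretch 0.0202 sw -0.1744 Frad 0.88 Ftan 0.18 Fz -1.85 gap 0.2686670717860874 z 0.2048
[ 0.52114626 -0.08005075  0.2048361 ]
([2.49, 4.52, 22.79], [0.043, 0.007, -0.032])
```

View pics/w7b.png

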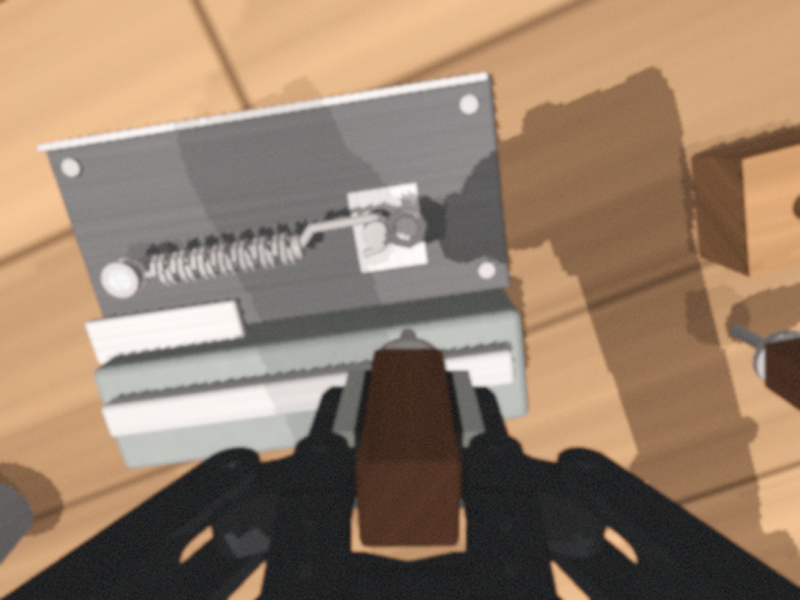

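The hook holds on the post (head about (375,238), eye (405,228)). The handle is unchanged in the grip, and the pin tip peeks out at (408,333). I'll check how far the tip leans before going to the stand.

```bash
python3 - <<'E'
from h import *
o=bot.get_obs();c=cam("wrist",o);Rm=R.from_quat(o["ee_rot"]).as_matrix()
k=.64
for v,z in ((333,.1431),(346,.1431+.038)):
  print(Rm.T@(ray(c,408*k,v*k,z)-o["position"]))
for p in [(0.0617,-.0024+.0035,0),(.0617-.038,-.0024+.014,0),(-.0463,-.0024,0)]:
  print(proj(c,o["position"]+Rm@p)/k)
E
```

```text
[ 0.06127086 -0.00369861  0.00056038]
[0.02332719 0.00645364 0.00053821]
[406.71875 322.1875 ]
[406.40625 332.03125]
[405.9375  502.03125]
```

```bash
python3 - <<'E'
from h import *
print(cmd([.4743,-.308,.15],R.from_quat([.59,.39,-.59,.39]).as_matrix()))
E
```

```text
([5.49, 4.44, 22.82], [0.04, 0.007, -0.032])
```

>>> drive_tool(commands=[1,0,0,4,0,0,0,1,0,2,9,0,0,0,1,0,4.4,14,0,0,0,1,0,4.4,19,0.04,0,-0.03,1,1,4.4,22,0.04,0,-0.03,1,3,4.4,22.8,0.04,0,-0.03,1,5.4,4.4,22.8,0.04,0,-0.03,1,5.4,4.4,22.8,0.04,0,-0.03,1,5.4,4.4,22.8,0.04,0,-0.03])

```text
clock: 20.55
position: [0.4745, -0.3078, 0.151]
ee_rot: [-0.59, -0.39, 0.59, -0.39]
contact_force: [-0.4, -0.3, -1.7]
finger_gap: 0.267
```

```bash
python3 - <<'E'
from h import *
o=bot.get_obs();print(o["position"],o["contact_force"],o["ee_rot"]);print(cmd([.4743,-.308,.110],R.from_quat([.59,.39,-.59,.39]).as_matrix()))
im=bot.snapshot("wrist");cv2.imwrite("pics/w8b.png",cv2.resize(im,(800,600),interpolation=cv2.INTER_CUBIC))
E
```

```text
[ 0.47451286 -0.30783781  0.15100048] [-0.40079336 -0.34852548 -1.65838445] [-0.58957641 -0.38961665  0.59005046 -0.39043435]
([4.1, -0.02, 0.02], [0.002, 0.007, -0.003])
```

View pics/w8b.png

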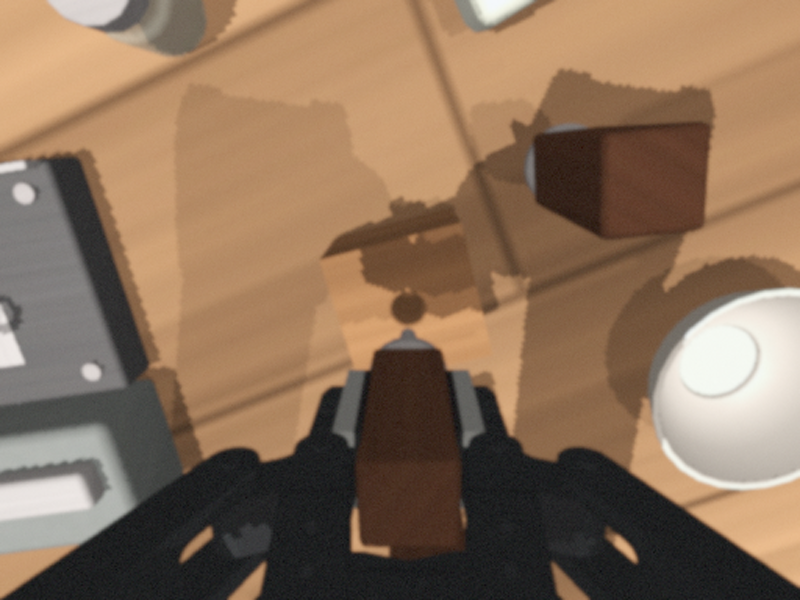

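The hole is at (408,307), in line with the pin tip at (408,333).

```bash
python3 - <<'E'
from h import *
o=bot.get_obs();c=cam("wrist",o);Rm=R.from_quat(o["ee_rot"]).as_matrix();k=.64
print(Rm.T@(ray(c,408*k,307*k,.055)-o["position"]))
E
```

```text
[ 0.09663405 -0.00390005  0.00058361]
```

>>> drive_tool(commands=[1,1,0,0,0,0,0,1,2,0,0,0,0,0,1,3,0,0,0,0,0,1,3.6,0,0,0,0,0,1,4.2,0,0,0,0,0,1,4.2,0,0,0,0,0])

```text
clock: 21.35
position: [0.4746, -0.3079, 0.1091]
ee_rot: [-0.59, -0.39, 0.59, -0.391]
contact_force: [0.2, -0.7, -1.5]
finger_gap: 0.265
```

The tip is about 8 mm into the hole with no contact. I'll lower on.

>>> drive_tool(commands=[1,1,0,0,0,0,0,1,2,0,0,0,0,0,1,2.6,0,0,0,0,0,1,2.9,0,0,0,0,0,1,2.9,0,0,0,0,0])

```text
clock: 21.98
position: [0.4745, -0.3078, 0.0798]
ee_rot: [-0.59, -0.39, 0.59, -0.39]
contact_force: [0.1, 0.5, -1.1]
finger_gap: 0.266
```

>>> drive_tool(commands=[1,0.07,0,0,0,0,0,1,0.14,0,0,0,0,0,1,0.14,0,0,0,0,0])

```text
clock: 22.35
position: [0.4748, -0.308, 0.0787]
ee_rot: [-0.59, -0.389, 0.59, -0.391]
contact_force: [-0.5, -0.8, -0.8]
finger_gap: 0.263
```

>>> drive_tool(commands=[1,0.08,0,0,0,0,0,1,0.15,0,0,0,0,0,1,0.15,0,0,0,0,0])

```text
clock: 22.72
position: [0.4748, -0.3081, 0.0787]
ee_rot: [-0.59, -0.389, 0.59, -0.391]
contact_force: [-2.1, 1.3, 6.6]
finger_gap: 0.266
```

The collar is resting on the stand (+6.6 N). I'll open and back off straight up.

>>> drive_tool(commands=[0.6,0,0,0,0,0,0,0.3,0,0,0,0,0,0,0,0,0,0,0,0,0,0,0,0,0,0,0,0,0,0,0,0,0,0,0,0,0,0,0,0,0,0,0,0,0,0,0,0,0,0,-3,0,0,0,0,0,0,-7,0,0,0,0,0,0,-12,0,0,0,0,0,0,-17,0,0,0,0,0,0,-17,0,0,0,0,0,0,-17,0,0,0,0,0])

```text
clock: 24.35
position: [0.4743, -0.3075, 0.2482]
ee_rot: [-0.59, -0.39, 0.59, -0.391]
contact_force: [-1.1, 0.2, -1.0]
finger_gap: 0.997
```

```bash
python3 - <<'E'
from h import *
im=bot.snapshot("wrist");t=bot.snapshot("top");bot_o=bot.get_obs();print(bot_o["position"],bot_o["contact_force"].round(2))
a=cv2.resize(im,(480,360));b=cv2.resize(t[150:270,220:430],(480,274),interpolation=cv2.INTER_CUBIC)
q=t[165:215,245:315];c=cv2.resize(q,(320,229),interpolation=cv2.INTER_CUBIC)
M=np.zeros((600,800,3),np.uint8);M[:360,:480]=a;M[300:529,480:800]=c;M[360:600,:480]=b[:240];cv2.imwrite("pics/f.png",M)
E
```

```text
[ 0.47369505 -0.30713632  0.24683017] [-0.15  0.49 -0.46]
```

View pics/f.png

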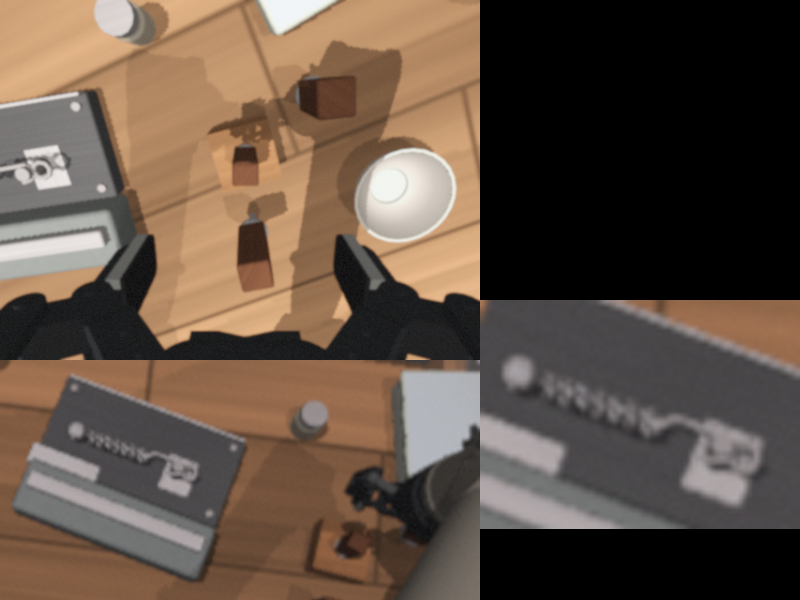

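The puller stands upright in its stand at (246,165). The hook is round the post with the eye beyond it at (42,168) and the spring stretched, and nothing else has moved.

```bash
python3 -c "
from plant import bot
bot.close_job()"
```

```text
the job is handed in; nothing more can be done
```

The spring's hook is round the anchor post and the post alone holds it. The puller is back upright in its stand, and the job was handed in at about 24.5 s of the 72 s allowed.

- **Stretch:** I took the smallest puller, put its pin in the eye and stretched the spring to about 49 mm, with a peak pull of about 13 N. The over-stretch limit is 62 mm.
- **Bringing the hook to the post:** I swung it in until the shank touched the post lightly, at about 1.8 N sideways.
- **Easing back:** I let it back in small steps. The pull fell to roughly zero, about 1 N at most, once the post took the load.
- **Last checks:** After the puller was lifted away the force on the tool read near zero. The wrist and top pictures show the hook on the post, the puller upright with its collar on the stand, and nothing else moved.
- **What disagreed:** The camera estimates of the pin's place in the grip differed by up to about 5 mm. The pin still went into the eye and the stand hole without touching. The collar touched the stand with about 6.6 N before I released it.

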